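Change over the racks in a blood analyser

TASK

The analyser has finished a run. First take the finished tube racks (one or two) out of its open drawer and stand them in the steel tray; then load every waiting rack from the bench into the drawer, each seated down in a lane of its own, and push the loaded drawer home, without slamming it, until it clicks into its detent and stays shut. Raise the analyser's folded display to 100 degrees from lying flat (just past upright, leaning back a little) and leave it there; keep every rack upright and leave the other things on the bench where they are.

Things in the scene. Friction and masses are not known exactly. Their poses are not given: they have to be found in the camera images.
- done0: White two-row rack with ten capped blood tubes, moving as one piece: body 106 mm long (x axis), 46 wide (y), 55 high with upright sides; tube caps rise between them to 86 mm; 0.15 to 0.3 kg. Origin: centre of its underside, z up. Hold across the 46 mm width, mid-length, 30 to 50 mm up. Either end may lead. Finished: it starts in a drawer lane; one or two such are present.
- done1: White two-row rack with ten capped blood tubes, moving as one piece: body 106 mm long (x axis), 46 wide (y), 55 high with upright sides; tube caps rise between them to 86 mm; 0.15 to 0.3 kg. Origin: centre of its underside, z up. Hold across the 46 mm width, mid-length, 30 to 50 mm up. Either end may lead. Finished: it starts in a drawer lane; one or two such are present.
- done2: White two-row rack with ten capped blood tubes, moving as one piece: body 106 mm long (x axis), 46 wide (y), 55 high with upright sides; tube caps rise between them to 86 mm; 0.15 to 0.3 kg. Origin: centre of its underside, z up. Hold across the 46 mm width, mid-length, 30 to 50 mm up. Either end may lead. Finished: it starts in a drawer lane; one or two such are present.
- rack0: White two-row rack with ten capped blood tubes, moving as one piece: body 106 mm long (x axis), 46 wide (y), 55 high with upright sides; tube caps rise between them to 86 mm; 0.15 to 0.3 kg. Origin: centre of its underside, z up. Hold across the 46 mm width, mid-length, 30 to 50 mm up. Either end may lead. Waiting on the bench, to the left; two or three such are present.
- rack1: White two-row rack with ten capped blood tubes, moving as one piece: body 106 mm long (x axis), 46 wide (y), 55 high with upright sides; tube caps rise between them to 86 mm; 0.15 to 0.3 kg. Origin: centre of its underside, z up. Hold across the 46 mm width, mid-length, 30 to 50 mm up. Either end may lead. Waiting on the bench, to the left; two or three such are present.
- rack2: White two-row rack with ten capped blood tubes, moving as one piece: body 106 mm long (x axis), 46 wide (y), 55 high with upright sides; tube caps rise between them to 86 mm; 0.15 to 0.3 kg. Origin: centre of its underside, z up. Hold across the 46 mm width, mid-length, 30 to 50 mm up. Either end may lead. Waiting on the bench, to the left; two or three such are present.
- analyser: White benchtop analyser, 340 mm deep (its x axis, front at -x), 310 mm wide (y) and 135 mm high, with a rear cover up to 157 mm. Fixed. Origin: centre of its underside. It stands to the robot's right with its front turned to the robot's left; the drawer slides out of the front, the display is hinged on top.
- drawer_bed (a point): Centre of the drawer's floor surface (14 mm above the bench), moving with it; axes as the analyser's: it opens to -x. Three lanes along x, centre lines at y = -80, 0, +80 mm, each 52 mm wide, 124 long, between ribs 28 wide and 10 high; side and back walls 18 high. The front fascia rises to 113 mm above the bench. At the start the lanes stand wholly in front of the analyser.
- drawer_bar (a point): Middle of the bar handle on the drawer's fascia: a bar 120 mm long along y, 11 mm thick, 35 mm in front of the fascia, 84 mm above the bench. Pushing it towards the analyser's +x closes the drawer.
- drawer (a joint): How far the drawer is open, in m: 0 is home, about 0.14 to 0.15 at the start. It runs on light slides (a few N) to the last 22 mm; there a spring roller resists with up to about 10 N until 9 mm, then pulls the drawer in to 0 and holds it. Let go before that, it comes back out.
- display_hinge (a point): Middle of the display's hinge line, which runs along the analyser's y axis, 157 mm above the bench.
- display_bar (a point): Middle of the round bar handle on the display's free edge: 12 mm thick, 150 mm long along the analyser's y axis, 160 mm from the hinge line, standing 45 mm clear of the display's edge so that fingers pass on both sides. It swings with the display.
- display (a joint): Angle of the display in rad: 0 folded flat towards the drawer end, growing as the bar is raised up and over (1.57 upright, end stop 2.3). Stiff friction hinge, it stays where it is left; about 8 N at the bar moves it.
- tray_floor (a point): Centre of the inner floor of a steel tray, 5 mm above the bench, z up. The tray is fixed, inside 140 mm (its x axis) by 160 mm (y), room for two racks side by side along y; its walls are 5 mm thick and rise 25 mm above this floor.
- jar: Bystander, the capped specimen jar; leave it where it is. Origin: centre of its underside.
- marker: Bystander, the marker pen; leave it where it is. Origin: centre of its underside (of its axis for the pen).
- tape: Bystander, the roll of tape lying flat; leave it where it is. Origin: centre of its underside.
- beaker: Bystander, the beaker; leave it where it is. Origin: centre of its underside.
Things that resemble listed ones, but are neither listed nor needed, are in the scene too. What is shaped like the done0 but purple is not meant.

How it is judged:
By the outcome, as a careful person would: the job done as asked, in the order asked, and still so for the second after the job is handed in, with the robot touching nothing.
Of done0, done1, done2 only 1 to 2 are there at a start; the rules pass over those that are not, and their reading is None.
Of rack0, rack1, rack2 only 2 to 3 are there at a start; the rules pass over those that are not, and their reading is None.
At some moment in a run one of rack0, rack1, rack2, done0, done1, done2 may be knocked a few centimetres aside while the robot is not near it.
It also fails if it takes over 210 s, if anything falls off the work surface, if the arm or the gripper's body presses on something with over 40 N, if the wrist force passes 120 N, or if a joint passes its speed limit or range.

ROBOT

A 7-joint arm with a two-finger parallel gripper is mounted at the origin on the work surface. World frame = base frame: x ahead of the robot, y to its left, z up, the work surface at z = 0. Lengths are in mm, angles in rad, forces in N, time in s.
With the tool pointing down it reaches from about 400 to 900 mm from the base axis. Payload 5.5 kg.
Tool frame: the origin (TCP) lies at the very end of the fingers, on their centre line; the grasp point (between the pads) lies 19 mm behind it; z points along the fingers, x is the direction in which the jaws open and shut, and the axes are right-handed (so a half turn about z gives the same grasp; the last joint's range is limited). The gripper opens to 92 mm and grips with 3 to 60 N. Pads are 19 mm wide; open, the fingers measure 130 mm over their backs; the gripper's body (75 mm by 190 mm) begins 47 mm behind the grasp point.
Start: joints at [-1.068, 0.501, -0.427, 1.55, 0.221, 1.138, -0.21], TCP at [154.342, 631.41, 226.729] pointing down, gripper open.
Joint ranges: [-2.88, 2.88], [-0.31, 2.03], [-1.54, 1.56], [0.2, 2.42], [-1.41, 4.55], [0.19, 2.02], [-2.57, 2.57]. Speed limits (rad/s): [2.57, 2.57, 3.14, 3.14, 3.14, 3.14, 3.14].

INTERFACE

Orientations are given as [roll, pitch, yaw] about the fixed x, y, z axes, in that order (R = Rz(yaw) Ry(pitch) Rx(roll)).
In Python, from cell import manip, imaging gives the robot as it stands. Calls block until the motion is done:
- manip.move_to(position, orientation): joint-space move of the TCP to a pose.
- manip.move_l(position, speed=150, orientation=None, max_force=None): straight line of the TCP; orientation=None keeps the orientation; speed is the mean speed in mm/s. With max_force (N) it stops when the force on the tool has changed by that much, and returns True; else False.
- manip.move_joints(angles): joint-space move.
- manip.move_gripper(opening): opening from 0.0 (shut) to 1.0 (fully open); the grip force is fixed at half the most; returns when the fingers have stopped.
- manip.pause(seconds).
- manip.solve_ik(position, orientation): joint angles nearest the present ones, or None.
- imaging.grab_frame(name): name is "scene" or "top" or "wrist"; returns a dict with "color" (480x640x3 uint8, red, green, blue), "fx", "fy", "cx", "cy" (pixels), "eye" and "rotation" of the camera in the world. Camera axes: x right, y down, z forward; pixel columns grow to the right and rows downward; lengths in mm; the calibration is good to about 2 mm. A picture is of the moment at which its call begins. There is no depth.
A pose or a line that the arm cannot do raises manip.MotionError and nothing moves.
- manip.hand_in(): hands the job in, once; it reports no verdict.
Readings, each from a call of its own:
- manip.get_t(): time.
- manip.get_qpos(): joint angles.
- manip.get_dq(): joint speeds.
- manip.get_effort(): joint torques, N m.
- manip.get_position(): TCP position.
- manip.get_eef_rot(): TCP orientation.
- manip.get_force(): force on the tool from outside, world axes, zero at the start.
- manip.get_ft_torque(): the same for the moment, N m.
- manip.get_opening(): opening from 0.0 (shut) to 1.0 (fully open).
Only numpy, scipy, OpenCV 4.12 (cv2) and the standard library are available. Lean on these libraries where they do the work, as an engineer would, in place of code of your own. Each camera call takes 0.05 s, during which the arm holds its last target.

## Working session

There is one attempt and no reset: what is moved stays moved. The work goes in short steps, each a Python script; the robot and the scene stay as the last script left them, time stands still between calls to the robot, and variables do not carry over. Pictures are saved under pics/ and viewed, and the job is handed in when it is done.

```bash
ls; mkdir -p pics; python3 - <<'E'
from cell import manip, imaging
import cv2
for n in ["scene","top","wrist"]:
    f=imaging.grab_frame(n); cv2.imwrite(f"pics/{n}0.png",f["color"][:,:,::-1])
    print(n,f["fx"],f["fy"],f["cx"],f["cy"],f["eye"],f["rotation"])
print(manip.get_t(),manip.get_position(),manip.get_eef_rot())
E
```

```text
pics
scene 471.35977974800386 471.35977974800386 322.2056708391133 237.84922594239302 [888.63325642 673.99422651 943.3533679 ] [-2.40408651  0.01120512  2.61057947]
top 492.612867043213 492.612867043213 316.3231359510879 236.61823018683157 [ 280.21113977   16.43964999 1062.65472743] [-2.9252413  -0.0033111  -1.53708646]
wrist 382.518393987755 382.518393987755 318.11266073056686 243.92944203692224 [ 92.20178992 647.4685784  383.15186676] [2.89493949e+00 6.20367723e-04 1.33063321e+00]
0.15 [154.27967117 630.87541362 225.92914925] [-3.14152106e+00  1.48853909e-03  1.33103749e+00]
```

View pics/scene0.png

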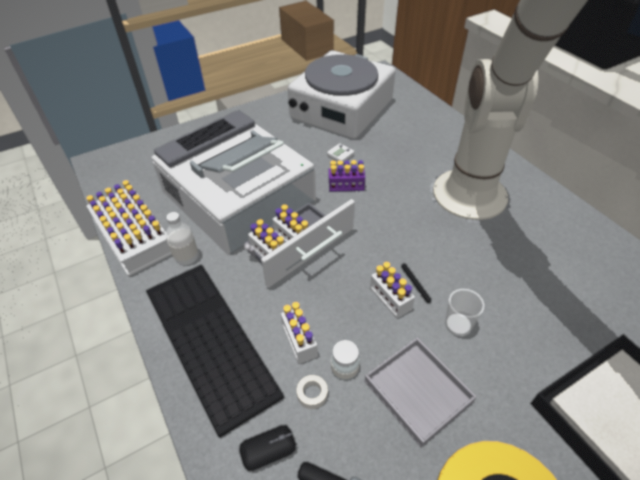

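View pics/top0.png

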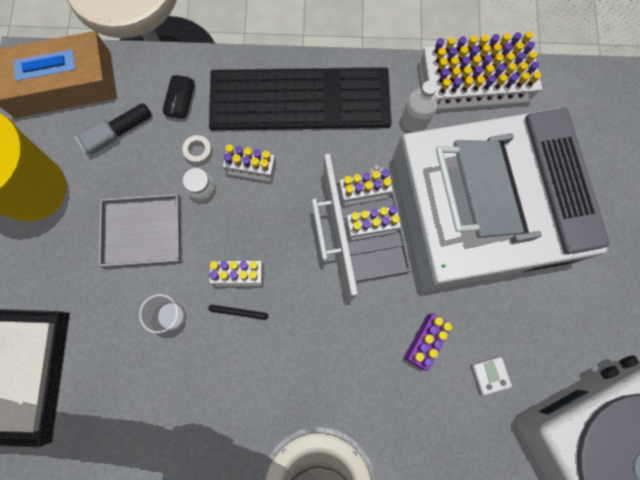

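View pics/wrist0.png

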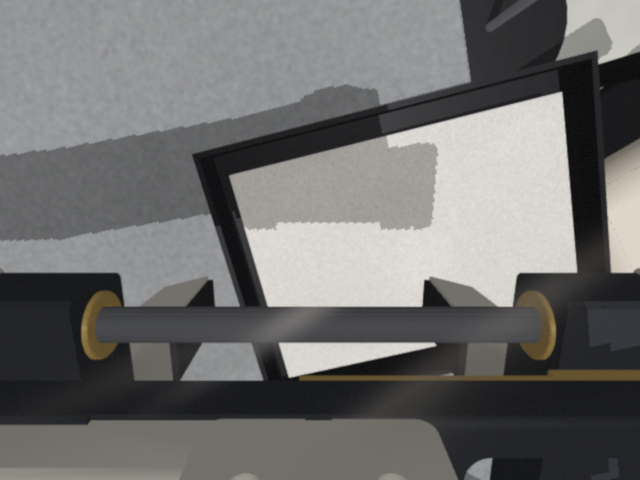

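```bash
cat > h.py <<'E'
from cell import manip, imaging
import cv2, numpy as np, math
from scipy.spatial.transform import Rotation as Ro
def grab(n,save=None):
    f=imaging.grab_frame(n)
    if save: cv2.imwrite(f"pics/{save}.png",f["color"][:,:,::-1])
    return f
def ray(f,u,v):
    R=Ro.from_euler('xyz',f["rotation"]).as_matrix()
    d=R@np.array([(u-f["cx"])/f["fx"],(v-f["cy"])/f["fy"],1.0])
    return np.array(f["eye"],float),d
def pix2plane(f,u,v,z):
    e,d=ray(f,u,v); return e+d*(z-e[2])/d[2]
def proj(f,p):
    R=Ro.from_euler('xyz',f["rotation"]).as_matrix()
    c=R.T@(np.array(p,float)-np.array(f["eye"]))
    return np.array([f["cx"]+f["fx"]*c[0]/c[2], f["cy"]+f["fy"]*c[1]/c[2]])
def crop(f,x0,y0,w,h,s,name):
    c=f["color"][y0:y0+h,x0:x0+w,::-1]
    cv2.imwrite(f"pics/{name}.png",cv2.resize(c,None,fx=s,fy=s,interpolation=cv2.INTER_CUBIC))
def caps(f,area=(8,4000)):
    "yellow and purple cap blobs: list of (u,v,area)"
    hsv=cv2.cvtColor(f["color"],cv2.COLOR_RGB2HSV)
    y=cv2.inRange(hsv,(18,120,110),(35,255,255)); p=cv2.inRange(hsv,(118,70,40),(150,255,200))
    out=[]
    for k,m in (('y',y),('p',p)):
        n,_,st,ce=cv2.connectedComponentsWithStats(m)
        for i in range(1,n):
            if area[0]<=st[i,4]<=area[1]: out.append((k,ce[i][0],ce[i][1],st[i,4]))
    return out
E
python3 - <<'E'
from h import *
f=grab("top"); crop(f,300,100,320,210,2.5,"top_an"); crop(f,80,120,210,220,2.7,"top_b")
f=grab("scene"); crop(f,140,100,260,200,3,"scene_an")
E
```

```text
(no output)
```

View pics/top_an.png

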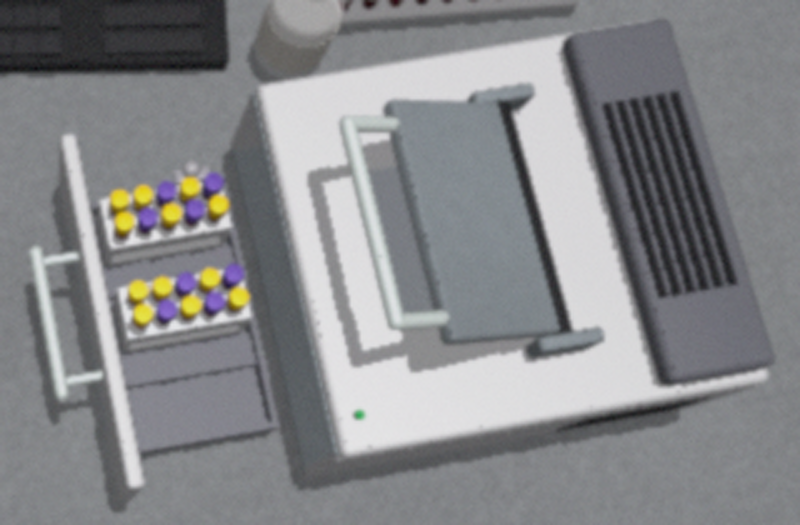

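View pics/top_b.png

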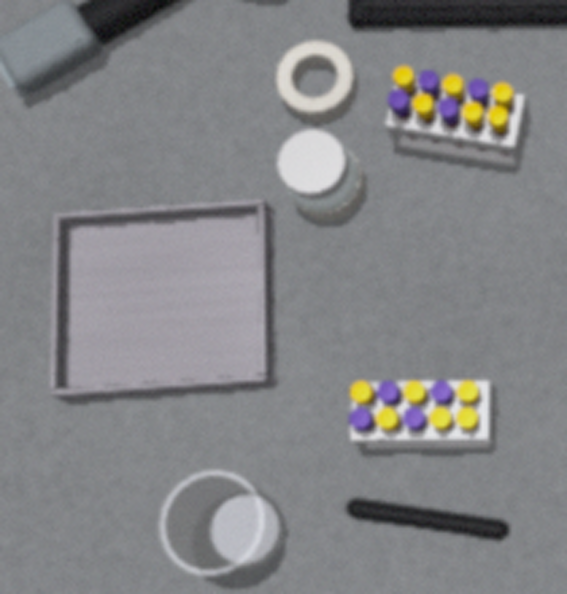

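View pics/scene_an.png

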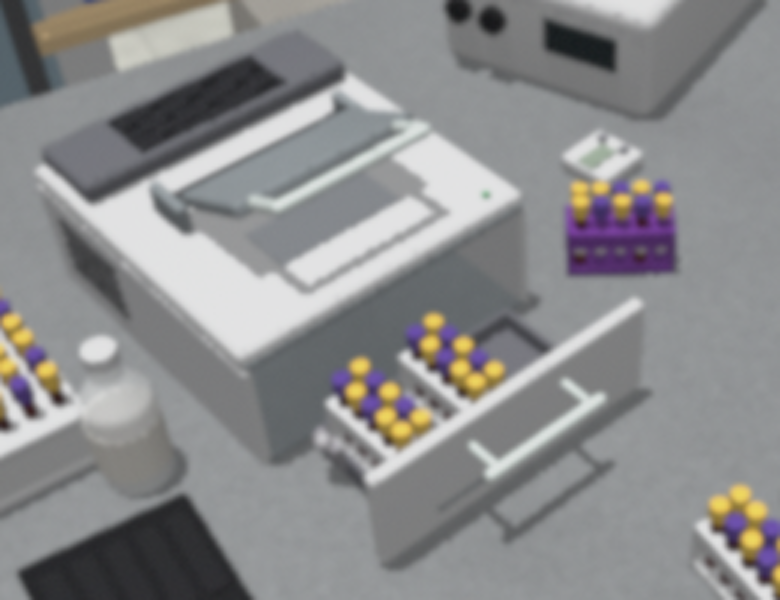

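```bash
python3 - <<'E'
from h import *
np.set_printoptions(precision=1,suppress=True)
f=grab("top"); s=grab("scene")
T=lambda x,y:(300+x/2.5,100+y/2.5)
S=lambda x,y:(140+x/3,100+y/3)
a=pix2plane(f,*T(262,87),135);b=pix2plane(f,*T(343,455),135);c=pix2plane(f,*T(767,378),135)
print("an front",a,b,np.linalg.norm(a-b),c,np.linalg.norm(c-b))
sa=pix2plane(s,*S(248,360),135);sb=pix2plane(s,*S(521,192),135)
print("scene",sa,sb,np.linalg.norm(sa-sb))
p=pix2plane(f,*T(68,137),113);q=pix2plane(f,*T(136,487),113);print("fascia",p,q,np.linalg.norm(p-q))
p=pix2plane(f,*T(38,250),84);q=pix2plane(f,*T(63,395),84);print("bar",p,q,np.linalg.norm(p-q))
p=pix2plane(f,*T(350,122),157);q=pix2plane(f,*T(399,322),157);print("dbar",p,q,np.linalg.norm(p-q))
# scene vs
p=pix2plane(s,*S(262,202),157);q=pix2plane(s,*S(420,128),157);print("dbar scene",p,q,np.linalg.norm(p-q))
B=lambda x,y:(80+x/2.7,120+y/2.7)
for P in [(56,217),(268,207),(268,384),(56,392)]: print("tray",pix2plane(f,*B(*P),30))
from collections import defaultdict
cs=caps(f)
for k,u,v,ar in cs:
    w=pix2plane(f,u,v,84); print(k,round(u),round(v),ar,w[:2])
E
```

```text
an front [ 700.8 -151.4  135. ] [ 404.1 -211.2  135. ] 302.67181850644283 [ 474.6 -537.9  135. ] 334.2640145587919
scene [ 700.5 -137.5  135. ] [ 407.7 -208.3  135. ] 301.2587648695677
fascia [661.2   3.8 113. ] [376.9 -56.8 113. ] 290.7318500284178
bar [572.7  25.4  84. ] [451.8   1.1  84. ] 123.29417179038192
dbar [ 663.8 -216.3  157. ] [ 503.7 -250.1  157. ] 163.6365167386715
dbar scene [ 621.  -289.6  157. ] [ 454.4 -313.3  157. ] 168.31110485822262
tray [571.8 492.7  30. ]
tray [586.1 322.7  30. ]
tray [441.6 309.2  30. ]
tray [429.6 474.5  30. ]
y 506 37 54 [ 966.8 -388.1]
y 528 35 51 [ 972.8 -437.4]
y 485 44 119 [ 947.5 -340. ]
y 451 41 52 [ 951.6 -264.2]
y 473 40 53 [ 957.3 -313.6]
y 519 46 61 [ 945.8 -415.8]
y 498 53 124 [ 927.1 -367.9]
y 464 50 63 [ 930.4 -292. ]
y 442 57 124 [ 911.6 -244.3]
y 511 62 135 [ 905.3 -395.5]
y 532 55 49 [ 923.7 -444.3]
y 476 59 63 [ 908.7 -319.7]
y 455 66 127 [ 891.  -271.8]
y 523 66 63 [ 895.3 -421.5]
y 489 69 65 [ 887.2 -347.7]
y 468 76 131 [ 867.5 -299.8]
y 525 76 63 [ 871. -425.]
y 536 76 55 [ 873.6 -449.4]
y 503 78 62 [ 865.7 -375.5]
y 480 
[... 857 characters left out ...]
5]
p 525 52 140 [ 931.1 -427.4]
p 469 56 149 [ 917.1 -304.6]
p 482 65 153 [ 895.7 -332.3]
p 533 66 67 [ 896.  -444.9]
p 495 74 149 [ 874.4 -360.2]
p 444 73 70 [ 873.7 -247.9]
p 513 78 73 [ 865.8 -398.9]
p 457 82 76 [ 851.9 -275.5]
p 238 150 52 [677.8 191.7]
p 257 153 52 [672.4 152.2]
p 227 157 59 [659.9 213.5]
p 246 160 58 [654.7 174.1]
p 385 173 55 [ 636.7 -118.6]
p 366 176 53 [627.9 -78.7]
p 377 184 63 [ 612.1 -102.6]
p 359 187 58 [603.8 -63.7]
p 393 209 61 [ 558.2 -135.5]
p 374 213 52 [549.7 -96.2]
p 385 221 59 [ 533.6 -119.5]
p 366 224 56 [525.7 -80.4]
p 223 265 53 [430.7 204.9]
p 243 265 42 [432.6 165.5]
p 213 275 57 [410.3 223.7]
p 233 275 45 [411.8 184.7]
p 424 343 962 [ 290.6 -196.7]
```

```bash
python3 - <<'E'
from h import *
np.set_printoptions(precision=2,suppress=True)
for p in [(619,-82,300),(619,-82,40),(541,-98,40),(541,-98,300),(463,-110,40),(420,185,26),(667,173,26),(510,400,31)]:
  for y in (0.2,0.0,-0.2,0.2-3.14,3.1):
    print(p,y,manip.solve_ik(p,[math.pi,0,y]))
manip.move_to([560,-60,330],[math.pi,0,0.2])
f=grab("wrist","w1")
print(f["eye"],f["rotation"],manip.get_t(),manip.get_qpos())
E
```

```text
(619, -82, 300) 0.2 [-0.1   0.37  0.25  1.55 -0.09  1.23  0.37]
(619, -82, 300) 0.0 [-0.1   0.37  0.25  1.55 -0.1   1.23  0.17]
(619, -82, 300) -0.2 [-0.1   0.37  0.25  1.55 -0.09  1.23 -0.03]
(619, -82, 300) -2.94 [-0.74  0.73  1.36  1.57 -0.72  1.43 -2.27]
(619, -82, 300) 3.1 [-0.74  0.73  1.36  1.57 -0.72  1.43 -2.51]
(619, -82, 40) 0.2 [-0.02  0.65  0.15  1.75 -0.13  0.75  0.39]
(619, -82, 40) 0.0 [-0.04  0.65  0.18  1.76 -0.16  0.75  0.22]
(619, -82, 40) -0.2 [-0.07  0.66  0.21  1.76 -0.19  0.75  0.04]
(619, -82, 40) -2.94 [-0.71  1.22  1.35  1.78 -1.26  1.29 -1.96]
(619, -82, 40) 3.1 [-0.71  1.22  1.35  1.78 -1.26  1.29 -2.2 ]
(541, -98, 40) 0.2 [-0.03  0.56  0.21  1.95 -0.18  0.65  0.49]
(541, -98, 40) 0.0 [-0.05  0.56  0.22  1.95 -0.19  0.66  0.3 ]
(541, -98, 40) -0.2 [-0.07  0.56  0.26  1.95 -0.22  0.66  0.12]
(541, -98, 40) -2.94 [-0.67  0.92  1.13  1.97 -1.03  0.99 -1.96]
(541, -98, 40) 3.1 [-0.75  1.14  1.35  1.97 -1.24  1.22 -2.07]
(541, -98, 300) 0.2 [-0.14  0.23  0.32  1.74 -0.08  1.19  0.4 ]
(541, -98, 300) 0.0 [-0.14  0.23  0.32  1.74 -0.08  1.19  0.2 ]
(541, -98, 30
[... 849 characters left out ...]
 0.76 -0.03  1.57  0.03  0.81 -0.11]
(667, 173, 26) 0.0 [-0.3   0.76  0.01  1.57 -0.01  0.81 -0.29]
(667, 173, 26) -0.2 [-0.33  0.76  0.05  1.58 -0.05  0.81 -0.46]
(667, 173, 26) -2.94 [-1.02  1.3   1.35  1.6  -1.3   1.35 -2.42]
(667, 173, 26) 3.1 [ 0.08  0.83 -0.56  1.56  0.53  0.9   2.44]
(510, 400, 31) 0.2 [-0.63  0.7  -0.11  1.68  0.1   0.77 -0.58]
(510, 400, 31) 0.0 [-0.65  0.69 -0.08  1.69  0.07  0.76 -0.76]
(510, 400, 31) -0.2 [-0.68  0.69 -0.04  1.69  0.04  0.76 -0.94]
(510, 400, 31) -2.94 [-0.23  0.81 -0.68  1.67  0.62  0.89  2.17]
(510, 400, 31) 3.1 [-0.27  0.79 -0.63  1.67  0.58  0.87  1.96]
[548.3    6.12 487.14] [ 2.9 -0.   0.2] 3.2417 [-0.15  0.23  0.24  1.66 -0.06  1.26  0.31]
```

View pics/w1.png

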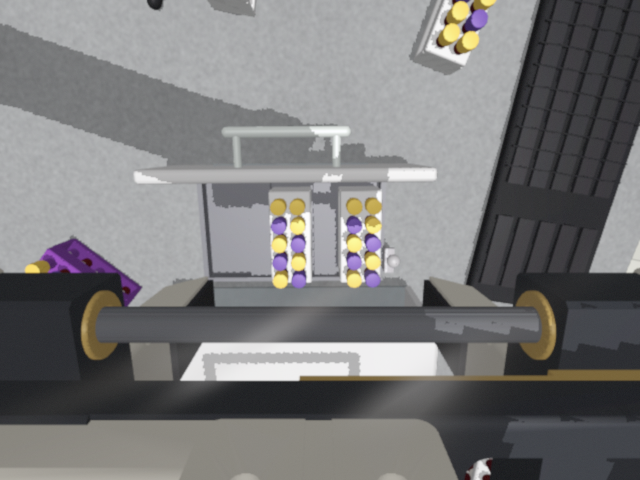

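```bash
python3 - <<'E'
from h import *
manip.move_to([545,-130,300],[math.pi,0,0.21])
f=grab("wrist","w2");crop(f,110,60,400,250,2,"w2c")
E
```

```text
(no output)
```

View pics/w2.png

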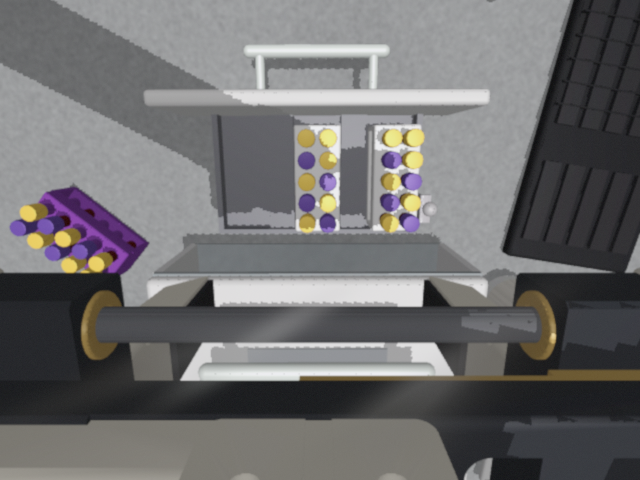

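View pics/w2c.png

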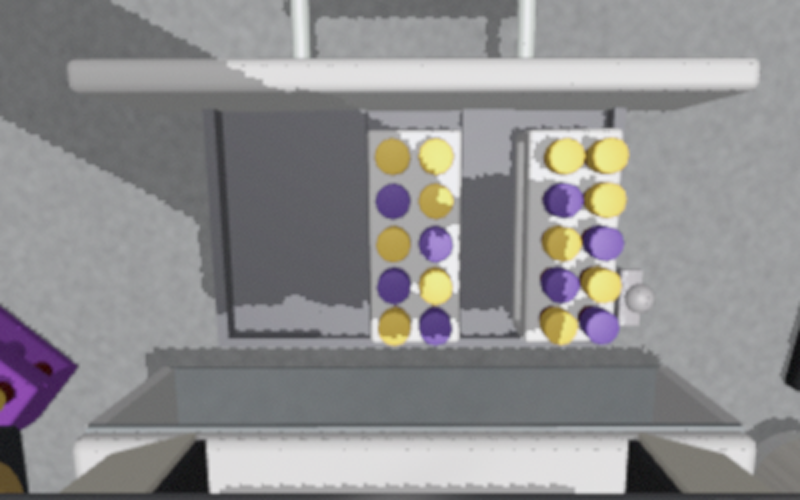

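```bash
cat >> h.py <<'E'
def tri(f1,uv1,f2,uv2):
    e1,d1=ray(f1,*uv1);e2,d2=ray(f2,*uv2)
    A=np.stack([d1,-d2],1);t,_,_,_=np.linalg.lstsq(A,e2-e1,rcond=None)
    p=e1+d1*t[0];q=e2+d2*t[1]; return (p+q)/2,np.linalg.norm(p-q)
def rackfit(f,center,r=75,z=84):
    "cap centres within r of world centre -> centre, yaw of long axis"
    P=[]
    for k,u,v,a in caps(f,(25,4000)):
        w=pix2plane(f,u,v,z)[:2]
        if np.linalg.norm(w-np.array(center))<r: P.append((u,v,a))
    W=np.array([pix2plane(f,u,v,z)[:2] for u,v,a in P])
    if len(W)<3: return None
    rect=cv2.minAreaRect(W.astype(np.float32)); c=np.array(rect[0]); 
    bp=cv2.boxPoints(rect); e=[bp[1]-bp[0],bp[2]-bp[1]]; L=max(e,key=np.linalg.norm)
    yaw=math.atan2(L[1],L[0])%math.pi
    return c,yaw,len(W),sorted(rect[1])
E
python3 - <<'E'
from h import *
np.set_printoptions(precision=1,suppress=True)
f=grab("wrist");t=grab("top")
print("knob",tri(t,(376,167.2),f,(430,209)))
C=lambda x,y:(110+x/2,60+y/2)
# shared points: fascia end top left
print("knob2",pix2plane(f,430,209,60))
for n,P in dict(wl_f=(218,110),wl_b=(232,335),wr_f=(612,110)).items(): print(n,pix2plane(f,*C(*P),32))
for n,P in dict(m_tl=(370,130),m_tr=(461,130),m_bl=(372,341),m_br=(459,341),r_tl=(530,130),r_tr=(622,130),r_bl=(527,341),r_br=(612,341)).items(): print(n,pix2plane(f,*C(*P),55+14))
for n,P in dict(f_l=(68,62),f_r=(758,62)).items(): print(n,pix2plane(f,*C(*P),113))
for c in [(541,-98),(619,-82)]:
  for n,g in (("wrist",f),("top",t)):
    print(n,rackfit(g,c,60,z=98))
print(rackfit(t,(420,185)),rackfit(t,(667,173)))
E
```

```text
knob (array([ 667.2, -104.1,   36.9]), np.float64(2.7818772343285736))
knob2 [ 660.4 -100.8   60. ]
wl_f [423.5 -53.3  32. ]
wl_b [ 449.1 -171.8   32. ]
wr_f [627.2 -10.   32. ]
m_tl [506.5 -48.1  69. ]
m_tr [549.7 -38.9  69. ]
m_bl [ 527.8 -150.6   69. ]
m_br [ 571.9 -141.2   69. ]
r_tl [582.5 -31.9  69. ]
r_tr [626.2 -22.6  69. ]
r_bl [ 606.4 -133.9   69. ]
r_br [ 649.6 -124.7   69. ]
f_l [379.7 -49.6 113. ]
f_r [664.3  11.  113. ]
wrist (array([537.1, -96.1]), 1.7803212656878669, 10, [19.75413703918457, 78.00296020507812])
top (array([536. , -96.7]), 1.7803413600800533, 9, [21.050439834594727, 79.09823608398438])
wrist (array([614.2, -79.5]), 1.8513252203307313, 11, [28.742645263671875, 78.37812805175781])
top (array([613.2, -80.1]), 1.79119290623149, 9, [20.11371421813965, 79.61437225341797])
(array([421.8, 184.9]), 1.6128763455908215, 9, [19.910869598388672, 79.27914428710938]) (array([665.2, 173.5]), 1.4417040767753415, 9, [20.76401138305664, 79.26311492919922])
```

```bash
cat >> h.py <<'E'
PI=math.pi
def pick(c,psi,zf,op=0.68,g=47,zup=210):
    manip.move_to([c[0],c[1],zup],[PI,0,psi]); manip.move_gripper(op)
    z=zf+g-19
    hit=manip.move_l([c[0],c[1],z],speed=120,max_force=12)
    if hit: print("HIT on descent",manip.get_position(),manip.get_force()); return False
    manip.move_gripper(0.0); o=manip.get_opening(); print("gripped opening mm",o*92,"pos",manip.get_position())
    if o*92<40: return False
    p=manip.get_position(); manip.move_l([p[0],p[1],zup],speed=120)
    print("force up",manip.get_force(),"op",manip.get_opening()*92); return True
def place(c,psi,zf,op=0.64,g=47,zup=210,mf=10):
    manip.move_to([c[0],c[1],zup],[PI,0,psi])
    z=zf+g-19
    manip.move_l([c[0],c[1],z+25],speed=150)
    hit=manip.move_l([c[0],c[1],z-1.5],speed=30,max_force=mf)
    p=manip.get_position(); print("place stop",hit,p,"target z",z,manip.get_force())
    return hit,p
def release(op=0.64,zup=210):
    manip.move_gripper(op); manip.pause(0.2); p=manip.get_position()
    h=manip.move_l([p[0],p[1],zup],speed=120,max_force=15); print("rel",manip.get_position(),h)
E
python3 - <<'E'
from h import *
np.set_printoptions(precision=1,suppress=True)
print(pick((615,-79.5),0.21,14)); print(manip.get_t())
f=grab("top","t1")
E
```

```text
gripped opening mm 45.90513083777573 pos [614.8 -79.6  42.4]
force up [-0.4  0.4 -0.7] op 45.8328107337955
True
8.5667
```

View pics/t1.png

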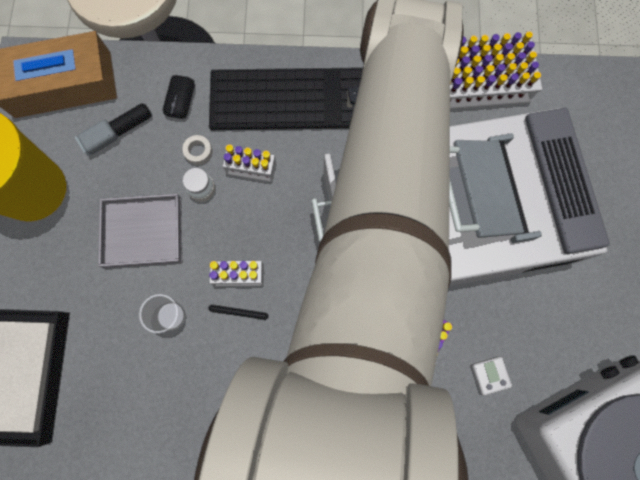

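```bash
python3 - <<'E'
from h import *
np.set_printoptions(precision=1,suppress=True)
h,p=place((503.9,437.6),0.09+PI/2,5)
if abs(p[2]-33)<4:
    release(); manip.move_to([540,240,300],[PI,0,0.2]); grab("top","t2"); f=grab("wrist","w3")
print(manip.get_t())
E
```

```text
place stop True [503.5 437.2  33.4] target z 33 [-1.1 -0.8  4.2]
rel [502.2 435.9 208.9] False
15.8667
```

View pics/w3.png

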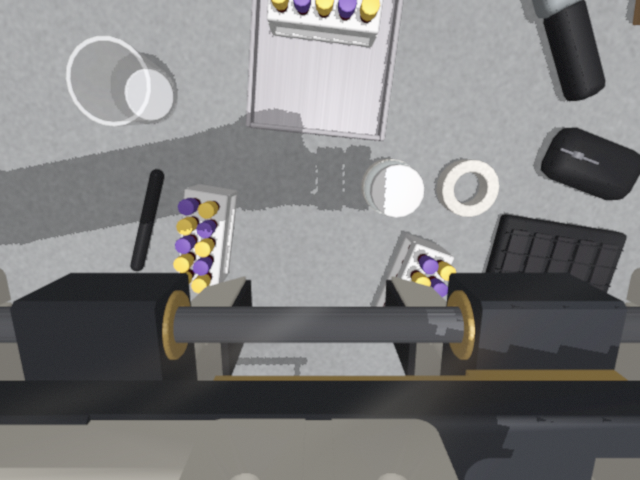

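```bash
python3 - <<'E'
from h import *
np.set_printoptions(precision=1,suppress=True)
manip.move_to([545,-130,300],[PI,0,0.21])
f=grab("wrist","w4"); print(rackfit(f,(538,-96),60,z=98))
E
```

```text
(array([537.4, -95.4]), 1.7810561797723903, 10, [20.561534881591797, 76.78099060058594])
```

View pics/w4.png

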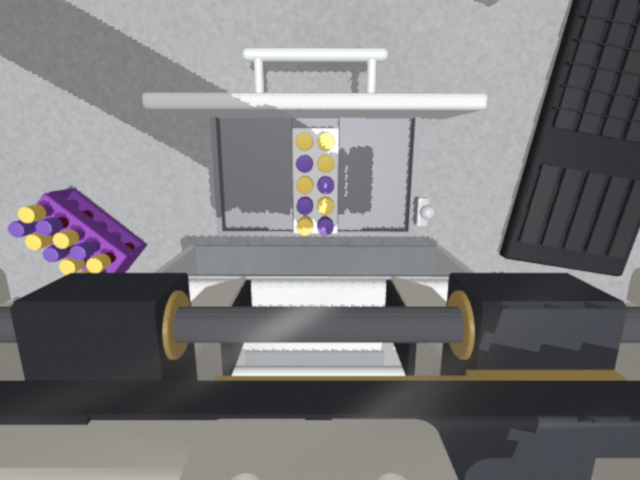

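```bash
python3 - <<'E'
from h import *
np.set_printoptions(precision=1,suppress=True)
if pick((538.2,-95.5),0.21,14):
    h,p=place((510.7,362),0.09+PI/2,5)
    if abs(p[2]-33)<4:
        release(); manip.move_to([545,-140,270],[PI,0,0.21]); grab("top","t3"); f=grab("wrist","w5"); crop(f,180,50,280,210,2.8,"w5c"); np.save("w5.npy",f,allow_pickle=True)
print(manip.get_t())
E
```

```text
gripped opening mm 45.92624116149829 pos [537.8 -95.6  42.3]
force up [-0.7  0.3 -1.8] op 45.79329570758326
place stop True [510.3 361.7  33.3] target z 33 [-0.7 -0.2  4.7]
rel [508.9 360.7 209. ] False
29.4667
```

View pics/w5c.png

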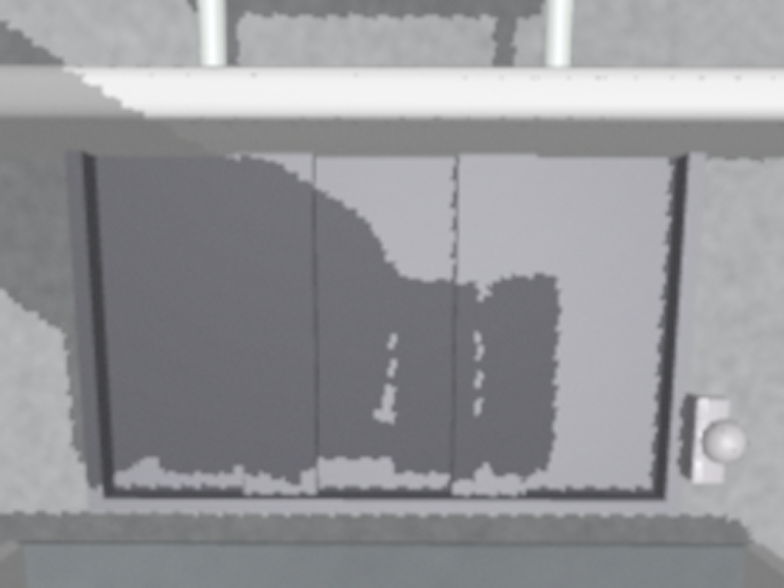

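View pics/t3.png

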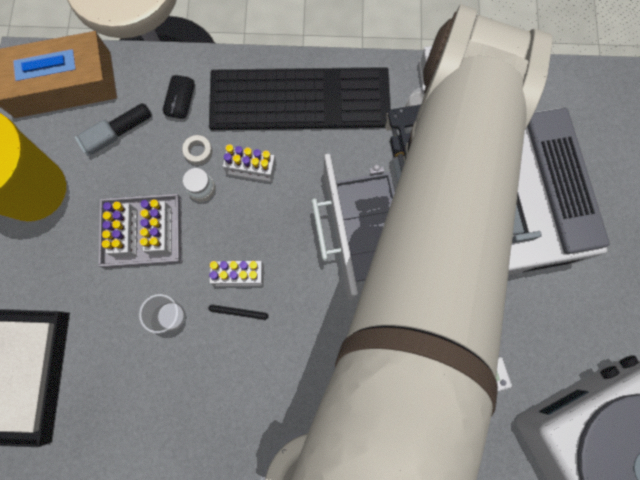

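```bash
python3 - <<'E'
from h import *
np.set_printoptions(precision=1,suppress=True)
f=np.load("w5.npy",allow_pickle=True).item()
print(f["eye"],f["rotation"])
C=lambda x,y:(180+x/2.8,50+y/2.8)
ya=np.array([math.cos(.21),math.sin(.21)]);xa=np.array([ya[1],-ya[0]]); R=np.array([538,-95.5])
def L(n,P,z):
    w=pix2plane(f,*C(*P),z)[:2]; print(n,w,"xa %.1f ya %.1f"%((w-R)@xa,(w-R)@ya))
for z in(14,24):
    L("midL f",(315,160),z);L("midR f",(456,160),z);L("midL b",(316,480),z);L("midR b",(453,480),z)
L("wallL b",(113,480),14);L("wallR b",(655,480),14);L("wallL f",(97,165),14);L("wallR f",(672,165),14)
L("wallLtop b",(100,496),32);L("wallRtop b",(668,496),32);L("wallLtop f",(82,155),32);L("wallRtop f",(688,155),32)
L("back bot",(380,488),14);L("back top",(380,497),32)
L("fascia fr top",(400,68),113);L("fascia back top",(400,118),113)
E
```

```text
[533.  -73.4 427. ] [ 2.9 -0.   0.2]
midL f [498.9 -39. ] xa -63.4 ya -26.5
midR f [549.2 -28.1] xa -63.6 ya 25.0
midL b [ 522.5 -155.3] xa 55.2 ya -27.6
midR b [ 574.9 -143.9] xa 55.0 ya 26.0
midL f [499.7 -39.8] xa -62.4 ya -25.8
midR f [548.8 -29.2] xa -62.6 ya 24.4
midL b [ 522.7 -153.3] xa 53.3 ya -27.0
midR b [ 573.9 -142.2] xa 53.2 ya 25.4
wallL b [ 444.8 -172.1] xa 55.5 ya -107.1
wallR b [ 652.3 -127.2] xa 54.8 ya 105.2
wallL f [421.4 -57.5] xa -61.4 ya -106.1
wallR f [626.7 -13.1] xa -62.1 ya 103.9
wallLtop b [ 444.8 -174.9] xa 58.2 ya -107.7
wallRtop b [ 653.5 -129.7] xa 57.5 ya 105.9
wallLtop f [420.7 -56.1] xa -63.0 ya -106.5
wallRtop f [627.2 -11.4] xa -63.7 ya 104.7
back bot [ 547.7 -153.1] xa 58.3 ya -2.5
back top [ 547.8 -153. ] xa 58.2 ya -2.4
fascia fr top [525.  -19.1] xa -77.4 ya 3.2
fascia back top [527.8 -31.6] xa -64.6 ya 3.3
```

```bash
python3 - <<'E'
from h import *
np.set_printoptions(precision=1,suppress=True)
manip.move_to([590,70,320],[PI,0,0.0])
t=grab("top","t4");f=grab("wrist","w6")
for c in ((667,173),(422,185)):
    for g in (t,f): print(rackfit(g,c,75,z=84))
print(pix2plane(t,238,312,10))
E
```

```text
None
(array([659.8, 172. ]), 1.4050803609203772, 8, [19.00699806213379, 74.0590591430664])
None
(array([431. , 182.8]), 1.6281723000807742, 9, [21.078279495239258, 76.30181121826172])
[342.7 180.9  10. ]
```

View pics/w6.png

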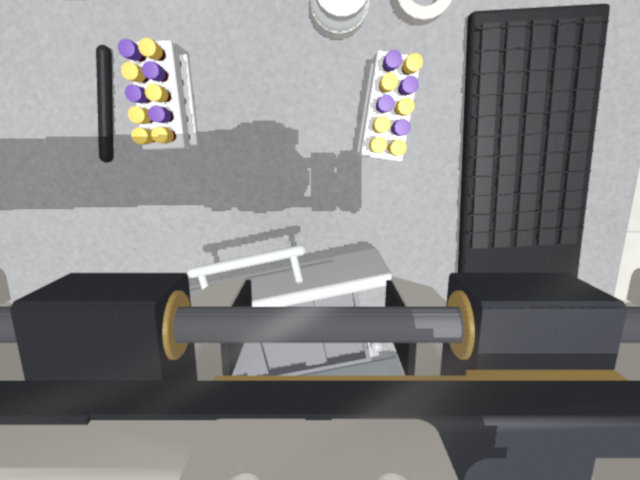

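```bash
python3 - <<'E'
from h import *
np.set_printoptions(precision=1,suppress=True)
manip.move_to([664,115,290],[PI,0,-0.13])
f=grab("wrist","w7"); crop(f,200,0,240,260,2.2,"w7c"); print(rackfit(f,(662,172),75,z=82))
E
```

```text
(array([662.6, 171.9]), 1.5617958262824314, 6, [22.073179244995117, 75.11077880859375])
```

View pics/w7c.png

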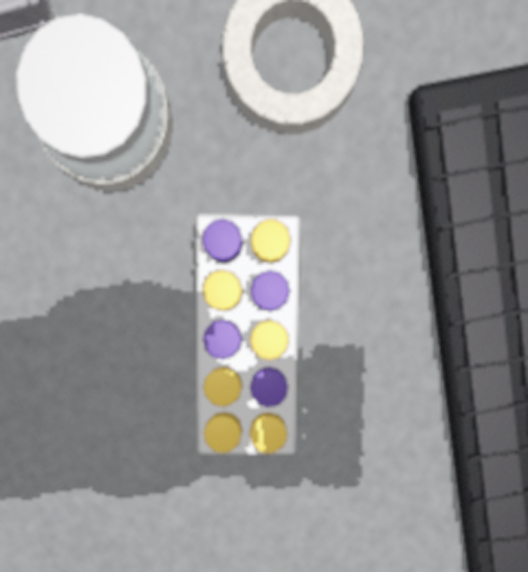

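```bash
python3 - <<'E'
from h import *
np.set_printoptions(precision=2,suppress=True)
f=grab("wrist")
W=np.array([pix2plane(f,200+x/2.2,y/2.2,55)[:2] for x,y in ((197,214),(299,217),(295,453),(198,453))])
c=W.mean(0);d=(W[0]+W[1]-W[2]-W[3]);yaw=math.atan2(d[1],d[0]);print(W,c,yaw,np.linalg.norm(W[0]-W[3]),np.linalg.norm(W[0]-W[1]))
psi=yaw-PI/2
if abs(psi+0.13)<0.06 and pick(c,psi,0,op=0.75):
    ya=np.array([math.cos(.21),math.sin(.21)])
    L=np.array([536.6,-92.7])+80*ya
    h,p=place(L,0.21,14)
    print(L,manip.get_t())
E
```

```text
[[652.59 228.65]
 [696.7  221.52]
 [682.27 118.51]
 [637.24 124.51]] [667.2 173.3] 1.427997674218365 105.27008839838217 44.68043438446383
gripped opening mm 45.61079096606374 pos [666.6  173.56  28.19]
force up [ 0.12 -0.58 -2.68] op 46.04273324245129
place stop True [614.42 -76.05  42.12] target z 42 [-0.93  0.27  5.48]
[614.84 -76.02] 38.6333
```

Seated at the right height (rack bottom at the 14 mm floor). Release and go to the other rack.

```bash
python3 - <<'E'
from h import *
np.set_printoptions(precision=2,suppress=True)
release(op=0.66)
manip.move_to([425,125,290],[PI,0,0.04])
f=grab("wrist","w8"); crop(f,200,0,240,260,2.2,"w8c"); t=grab("top","t5"); np.save("w8.npy",f,allow_pickle=True); print(manip.get_t())
E
```

```text
rel [612.33 -75.57 209.02] False
42.1
```

View pics/w8c.png

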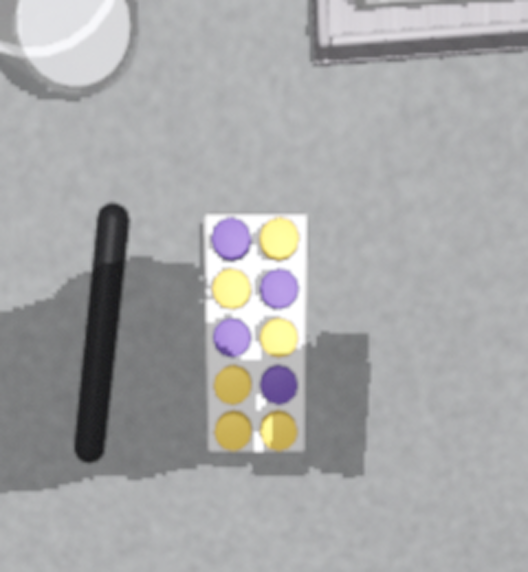

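View pics/t5.png

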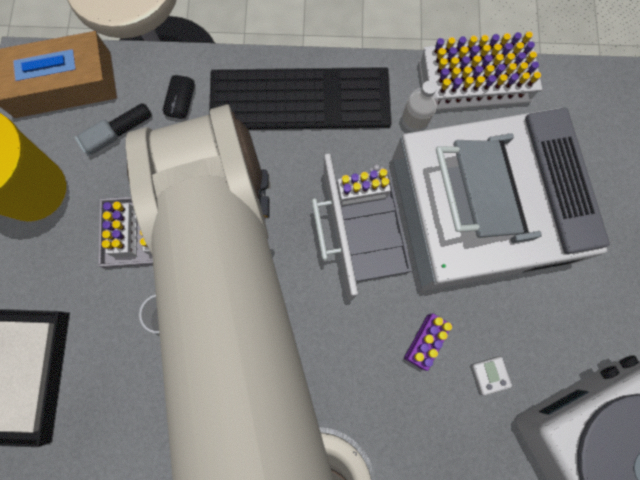

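```bash
python3 - <<'E'
from h import *
np.set_printoptions(precision=2,suppress=True)
f=np.load("w8.npy",allow_pickle=True).item()
W=np.array([pix2plane(f,200+x/2.2,y/2.2,55)[:2] for x,y in ((205,214),(307,214),(304,452),(208,452))])
c=W.mean(0);d=(W[0]+W[1]-W[2]-W[3]);yaw=math.atan2(d[1],d[0]);print(c,yaw,np.linalg.norm(W[0]-W[3]),np.linalg.norm(W[0]-W[1]))
psi=yaw-PI/2
if abs(psi-0.04)<0.06 and pick(c,psi,0,op=0.7):
    ya=np.array([math.cos(.21),math.sin(.21)])
    L=np.array([536.6,-92.7])-80*ya
    h,p=place(L,0.21,14)
    print(L,manip.get_t())
    if abs(p[2]-42)<3: 
        release(op=0.66)
        manip.move_to([545,-140,300],[PI,0,0.21]); f=grab("wrist","w9"); crop(f,110,30,400,280,2,"w9c")
E
```

```text
[423.09 185.46] 1.6085366977975346 104.92321061961964 44.71842365053798
gripped opening mm 45.98152086519446 pos [422.78 185.56  28.23]
force up [-0.39  0.74 -0.43] op 45.51747537373866
place stop True [ 458.   -109.56   42.18] target z 42 [-0.76 -0.23  7.12]
[ 458.36 -109.38] 49.7083
rel [ 456.6  -108.96  209.35] False
```

View pics/w9c.png

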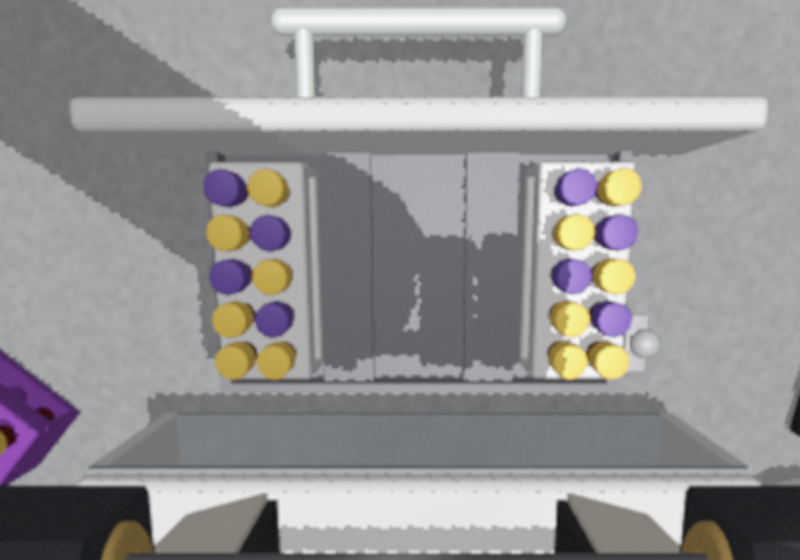

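```bash
python3 - <<'E'
from h import *
np.set_printoptions(precision=2,suppress=True)
ya=np.array([math.cos(.21),math.sin(.21)]);xa=np.array([ya[1],-ya[0]]); R=np.array([536.6,-92.7])
def P(x,y=-1.,z=68): w=R+x*xa+y*ya; return [w[0],w[1],z]
O=[PI,0,.21]
for x in(-165,-124,20,30): assert manip.solve_ik(P(x),O) is not None
manip.move_gripper(0.0)
manip.move_to(P(-165,z=210),O)
print(manip.move_l(P(-165),speed=120,max_force=10))
f0=manip.get_force()
print(manip.move_l(P(-135),speed=50,max_force=8),manip.get_force()-f0)
for x in (-100,-60,-20,-6):
    h=manip.move_l(P(x),speed=45,max_force=15); p=manip.get_position(); print(x,h,p,(p[:2]-R)@xa,manip.get_force()-f0)
    if h: break
grab("top","t6");grab("scene","s6");grab("wrist","w10"); print(manip.get_t())
E
```

```text
False
False [ 0.14  0.03 -1.25]
-100 False [514.74   4.39  68.02] -99.51510643964903 [-0.64 -0.51 -0.03]
-60 False [523.15 -34.63  68.05] -59.59825569264669 [ 0.21 -0.39  0.08]
-20 False [531.4  -73.75  68.03] -19.616200674353802 [0.21 0.2  0.03]
-6 False [534.56 -88.07  68.06] -4.956201514874092 [-0.12  0.1  -0.26]
60.2583
```

View pics/s6.png

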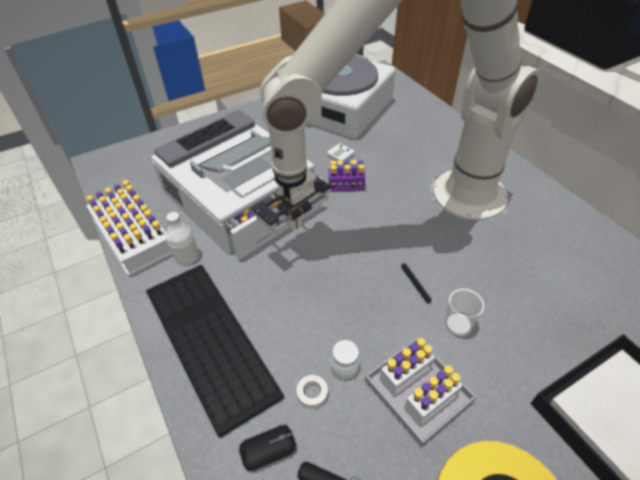

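View pics/w10.png

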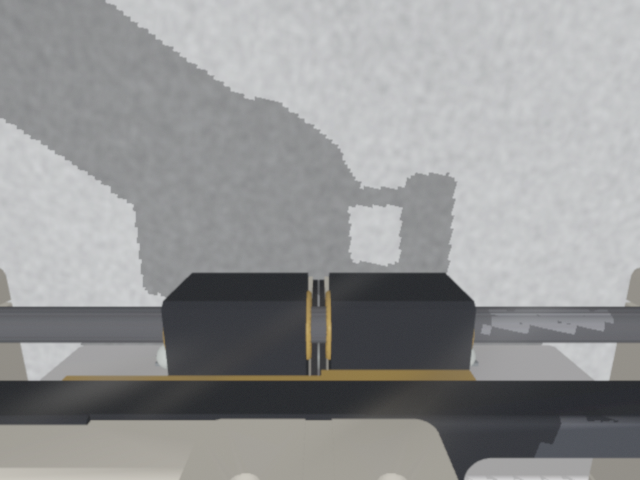

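```bash
python3 - <<'E'
from h import *
np.set_printoptions(precision=2,suppress=True)
ya=np.array([math.cos(.21),math.sin(.21)]);xa=np.array([ya[1],-ya[0]]); R=np.array([536.6,-92.7])
def P(x,y=-1.,z=68): w=R+x*xa+y*ya; return [w[0],w[1],z]
for x in range(-3,27,3):
    h=manip.move_l(P(x),speed=15,max_force=20); p=manip.get_position(); F=manip.get_force();print(x,h,"%.1f"%((p[:2]-R)@xa),F, "Fx_a %.1f"%(F[:2]@xa))
    if h: break
grab("scene","s7"); print(manip.get_t())
E
```

```text
-3 False -2.9 [ 0.76 -0.3  -0.15] Fx_a 0.5
0 False 0.2 [-0.48 -0.36  0.88] Fx_a 0.3
3 False 1.5 [-0.77  4.76  1.99] Fx_a -4.8
6 False 2.5 [-2.79  9.06  5.66] Fx_a -9.4
9 False 3.6 [-5.36 12.58  7.71] Fx_a -13.4
12 False 5.4 [-5.2  15.05  9.26] Fx_a -15.8
15 False 7.4 [-5.9  16.26 11.66] Fx_a -17.1
18 False 10.9 [-5.9  14.53 10.42] Fx_a -15.4
21 False 16.8 [-3.53  7.51  5.94] Fx_a -8.1
24 False 22.2 [-1.37  6.04  3.83] Fx_a -6.2
63.8083
```

```bash
python3 - <<'E'
from h import *
np.set_printoptions(precision=2,suppress=True)
ya=np.array([math.cos(.21),math.sin(.21)]);xa=np.array([ya[1],-ya[0]]); R=np.array([536.6,-92.7])
def P(x,y=-1.,z=68): w=R+x*xa+y*ya; return [w[0],w[1],z]
for x in (26,28,30,32):
    h=manip.move_l(P(x),speed=15,max_force=20); manip.pause(.2); p=manip.get_position(); F=manip.get_force();print(x,h,"%.1f"%((p[:2]-R)@xa),F, "Fx_a %.1f"%(F[:2]@xa))
    if h or F[:2]@xa<-14: break
manip.move_l(P(-30),speed=60)
manip.move_l(P(-60,z=210),speed=120); manip.move_to([520,60,300],[PI,0,.21])
f=grab("scene","s8");crop(f,140,100,260,200,3,"s8c");f=grab("wrist","w11"); print(manip.get_t())
E
```

```text
26 False 22.2 [-3.5   9.65  6.76] Fx_a -10.2
28 False 22.3 [-5.12 13.7   9.55] Fx_a -14.5
67.9333
```

View pics/s8c.png

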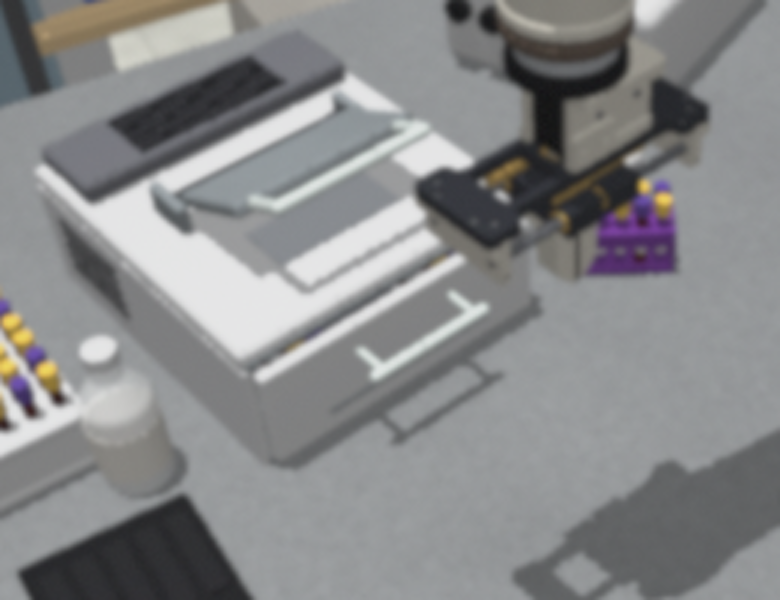

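```bash
python3 - <<'E'
from h import *
np.set_printoptions(precision=1,suppress=True)
t=grab("top","t8");s=grab("scene")
crop(t,420,120,140,140,5,"t8c");crop(s,180,110,120,100,6,"s8d")
a,ea=tri(t,(440,148.8),s,(227.3,167.3));b,eb=tri(t,(459.6,228.8),s,(280,142.7))
print(a,ea,b,eb,np.linalg.norm(a-b),(a+b)/2)
E
```

```text
[ 640.6 -202.9  223.1] 10.68398964898192 [ 488.9 -232.2  220.6] 2.2863014440268836 154.4565946443002 [ 564.8 -217.5  221.8]
```

View pics/t8c.png

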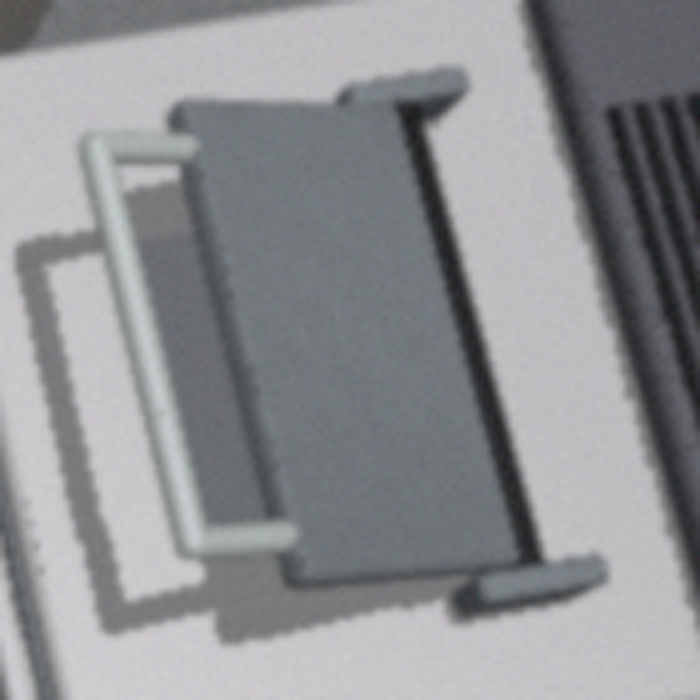

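View pics/s8d.png

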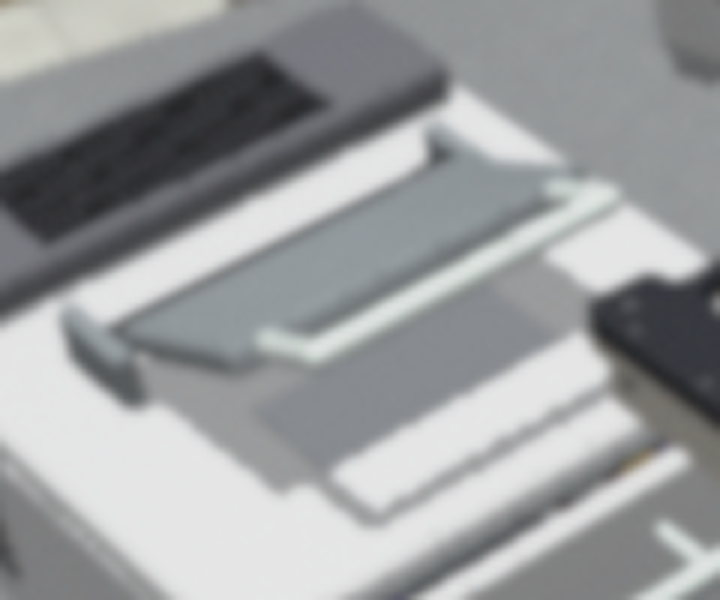

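```bash
python3 - <<'E'
from h import *
np.set_printoptions(precision=1,suppress=True)
t=grab("top");s=grab("scene")
a,ea=tri(t,(439.3,149),s,(232,168.7));b,eb=tri(t,(459.2,229.2),s,(282,142.5))
m=(a+b)/2
print(a,ea,b,eb,np.linalg.norm(a-b),m)
ya=np.array([math.cos(.21),math.sin(.21)]);xa=np.array([ya[1],-ya[0]]); R=np.array([536.6,-92.7])
for P in ((420,110),(445,80),(525,560),(555,575)):
    w=pix2plane(t,420+P[0]/5,120+P[1]/5,157); print(P,w,"xa %.1f ya %.1f"%((w[:2]-R)@xa,(w[:2]-R)@ya))
print("bar",(m[:2]-R)@xa,(m[:2]-R)@ya)
for X in (310,320,330):
    pass
# hinge xa if r=160
dz=m[2]-157; print("angle from dz",math.degrees(math.asin(dz/160)),"hinge xa",(m[:2]-R)@xa+math.sqrt(160**2-dz**2))
E
```

```text
[ 635.7 -198.2  222.8] 0.38178024896905816 [ 486.3 -229.6  222.6] 1.2734816350652491 152.6932499157129 [ 561.  -213.9  222.7]
(420, 110) [ 682.5 -342.6  157. ] xa 274.8 ya 90.6
(445, 80) [ 695.6 -353.   157. ] xa 287.8 ya 101.2
(525, 560) [ 501.8 -373.5  157. ] xa 267.4 ya -92.6
(555, 575) [ 496.3 -384.5  157. ] xa 277.0 ya -100.2
bar 123.64502633233585 -1.4215276423341052
angle from dz 24.230626262458063 hinge xa 269.54916554499044
```

```bash
cat >> h.py <<'E'
YA=np.array([math.cos(.21),math.sin(.21)]);XA=np.array([YA[1],-YA[0]]); RR=np.array([536.6,-92.7])
def A(x,y,z): w=RR+x*XA+y*YA; return [w[0],w[1],z]
HX=271.;HY=-1.3
def bar(deg,r=160.): th=math.radians(deg); return HX-r*math.cos(th),157+r*math.sin(th)
def tcp(deg,r=160.): x,z=bar(deg,r); return A(x,HY,z-19)
E
python3 - <<'E'
from h import *
np.set_printoptions(precision=2,suppress=True)
for psi in (.21-PI/2,.21+PI/2):
    for d in (24,50,80,100,105): print(psi,d,np.array(tcp(d)),manip.solve_ik(tcp(d),[PI,0,psi]))
E
```

```text
-1.3607963267948966 24 [ 561.35 -215.06  203.08] [-0.26  0.51  0.79  1.73 -0.4   1.07 -0.7 ]
-1.3607963267948966 50 [ 570.38 -257.43  260.57] [-0.21  0.5   0.83  1.61 -0.39  1.2  -0.66]
-1.3607963267948966 80 [ 586.03 -330.84  295.57] [-0.08  0.58  0.87  1.44 -0.45  1.32 -0.55]
-1.3607963267948966 100 [ 597.61 -385.19  295.57] [ 0.02  0.67  0.88  1.33 -0.51  1.38 -0.48]
-1.3607963267948966 105 [ 600.45 -398.52  292.55] [ 0.04  0.69  0.88  1.3  -0.52  1.39 -0.46]
1.7807963267948965 24 [ 561.35 -215.06  203.08] [ 0.02  0.42  0.39  1.73 -0.19  1.03  2.26]
1.7807963267948965 50 [ 570.38 -257.43  260.57] [ 0.05  0.42  0.44  1.6  -0.19  1.16  2.32]
1.7807963267948965 80 [ 586.03 -330.84  295.57] [ 0.15  0.49  0.47  1.43 -0.22  1.28  2.42]
1.7807963267948965 100 [ 597.61 -385.19  295.57] [ 0.24  0.56  0.47  1.32 -0.26  1.32  2.49]
1.7807963267948965 105 [ 600.45 -398.52  292.55] [ 0.26  0.59  0.47  1.29 -0.26  1.32  2.51]
```

```bash
python3 - <<'E'
from h import *
np.set_printoptions(precision=2,suppress=True)
O=[PI,0,.21-PI/2]; p=tcp(24.2)
manip.move_to([p[0],p[1],340],O); manip.move_gripper(0.36)
f=grab("wrist","w12")
print(manip.move_l([p[0],p[1],250],speed=100,max_force=8), manip.move_l([p[0],p[1],p[2]],speed=50,max_force=8),manip.get_position(),p)
grab("scene","s12"); print(manip.get_t())
E
```

```text
False False [ 561.63 -215.46  203.93] [np.float64(561.3987177787701), np.float64(-215.2843083107218), 203.58768541465165]
72.1667
```

View pics/s12.png

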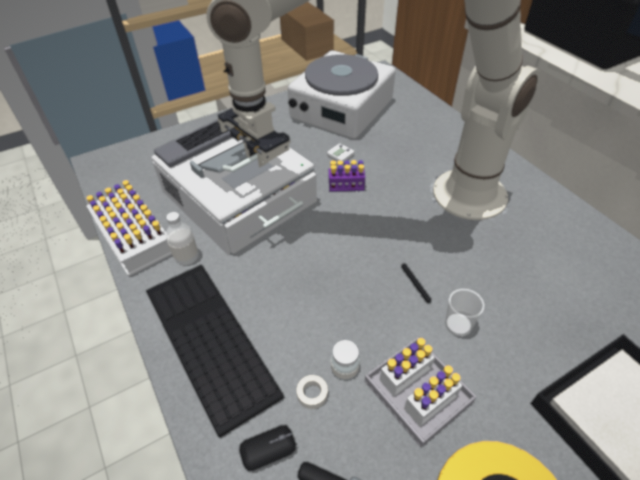

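View pics/w12.png

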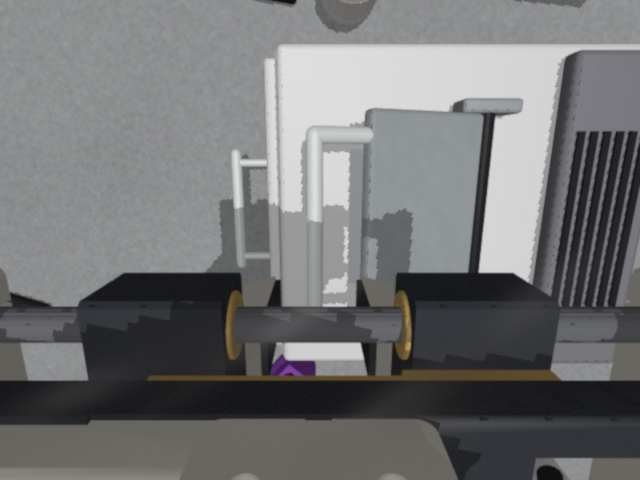

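```bash
python3 - <<'E'
from h import *
np.set_printoptions(precision=2,suppress=True)
manip.move_gripper(0.0); print("op",manip.get_opening()*92,manip.get_position(),manip.get_force())
for d in range(32,101,6):
    d=min(d,100)
    h=manip.move_l(tcp(d),speed=60,max_force=35)
    p=manip.get_position(); x=(p[:2]-RR)@XA; z=p[2]+19
    print(d,h,"meas ang %.1f r %.1f"%(math.degrees(math.atan2(z-157,HX-x)),math.hypot(z-157,HX-x)),manip.get_force(),"op %.1f"%(manip.get_opening()*92))
    if h: break
print(manip.get_t())
E
```

```text
op 11.148438705899634 [ 560.93 -212.58  203.52] [-2.79  5.68  5.07]
32 False meas ang 31.2 r 162.4 [-2.83  5.8   0.98] op 11.1
38 False meas ang 37.0 r 162.5 [-3.25  6.67  2.13] op 10.8
44 False meas ang 42.8 r 162.6 [-4.22  8.15  3.56] op 10.9
50 False meas ang 48.6 r 162.8 [-5.49 10.47  5.54] op 10.9
56 False meas ang 54.6 r 162.9 [-7.15 11.04  8.42] op 10.9
62 False meas ang 60.7 r 163.1 [-8.13 11.   12.18] op 11.0
68 False meas ang 67.1 r 163.0 [-6.51  9.54 14.81] op 10.8
74 False meas ang 73.4 r 162.3 [-4.75  6.86 11.63] op 10.7
80 False meas ang 79.6 r 161.8 [-2.64  5.13  9.26] op 11.0
86 False meas ang 85.7 r 161.2 [-3.21  3.39  6.98] op 11.1
92 False meas ang 91.7 r 161.0 [-1.02  2.56  4.48] op 11.0
98 False meas ang 97.8 r 160.6 [-1.72  3.84  4.8 ] op 10.7
77.85
```

```bash
python3 - <<'E'
from h import *
import h as H
np.set_printoptions(precision=2,suppress=True)
H.HX=268.4
def m():
    p=manip.get_position(); x=(p[:2]-RR)@XA; z=p[2]+19
    return math.degrees(math.atan2(z-157.5,H.HX-x)),math.hypot(z-157.5,H.HX-x),p
print(m()); manip.move_l(tcp(100.4),speed=30,max_force=30); manip.pause(.3); print(m(),manip.get_force())
manip.move_gripper(0.33); manip.pause(.2)
p=manip.get_position(); print(p,manip.move_l([p[0],p[1],400],speed=80,max_force=10))
manip.move_to([520,60,330],[PI,0,.21])
t=grab("top","t13");s=grab("scene","s13");crop(s,140,60,260,200,3,"s13c");crop(t,420,80,180,180,3.3,"t13c"); print(manip.get_t())
E
```

```text
(98.7275506452764, 160.46351299017067, array([ 596.57, -379.24,  297.11]))
(100.19722681038427, 160.21693856626882, array([ 597.37, -383.18,  296.19])) [-1.89  2.95  6.34]
[ 597.28 -383.76  295.34] False
82.425
```

View pics/s13c.png

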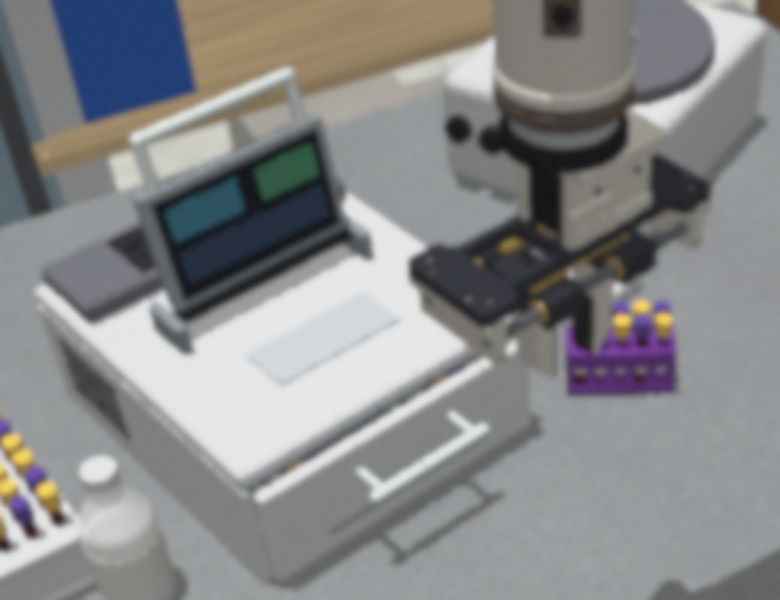

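View pics/t13c.png

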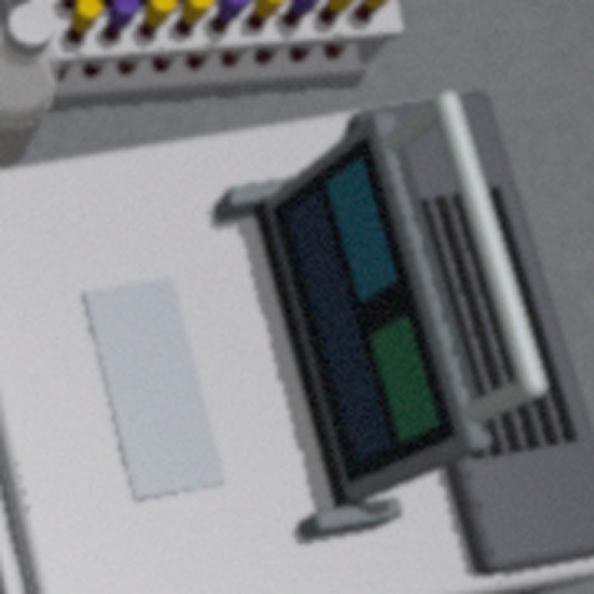

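Check the display angle by triangulating the bar, and view the whole bench.

```bash
python3 - <<'E'
from h import *
np.set_printoptions(precision=1,suppress=True)
t=grab("top");s=grab("scene")
T=lambda x,y:(420+x/3.3,80+y/3.3);S=lambda x,y:(140+x/3,60+y/3)
a,ea=tri(t,T(449,97),s,S(135,143));b,eb=tri(t,T(536,388),s,S(292,73))
m=(a+b)/2;x=(m[:2]-RR)@XA
print(a,ea,b,eb,np.linalg.norm(a-b),m,x)
for hx in (268.4,269.5,271): print(hx,math.degrees(math.atan2(m[2]-157,hx-x)))
E
```

```text
[ 673.8 -369.7  310.4] 3.374143062064352 [ 521.8 -399.8  312.5] 3.1220587678614287 154.9483192461036 [ 597.8 -384.8  311.5] 298.4068423741115
268.4 100.99216363167099
269.5 100.59850601007854
271 100.06007133483784
```

View pics/s13.png

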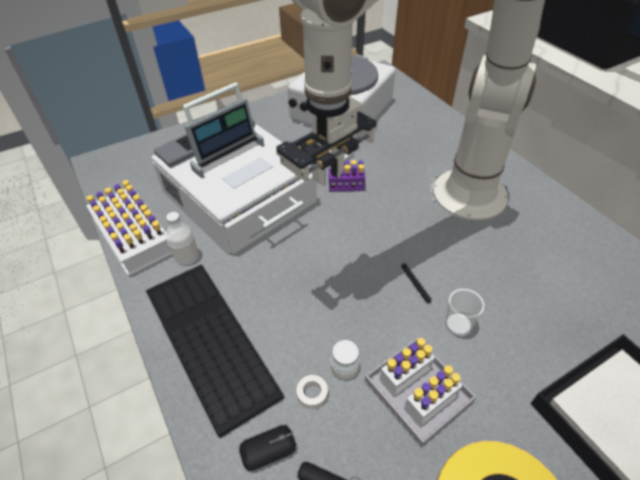

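View pics/t13.png

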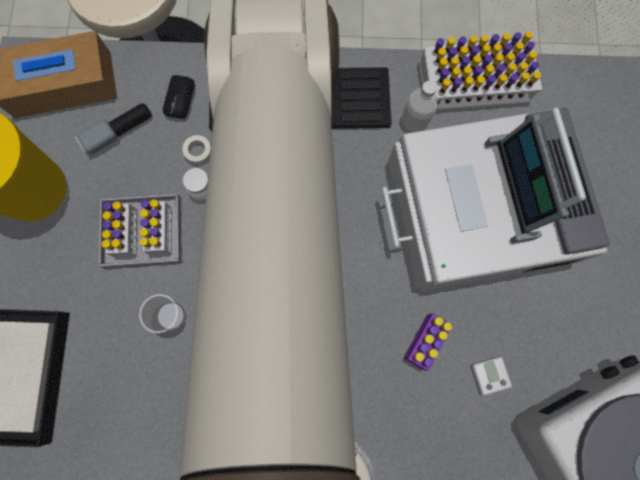

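```bash
python3 - <<'E'
from h import *
print(manip.get_t(),manip.get_force()); manip.hand_in()
E
```

```text
82.525 [-0.03978709 -0.55993436  0.11505198]
the job is handed in; nothing more can be done
```

I finished the whole job in the order asked and handed it in at about 82.5 s. `hand_in()` reports no verdict.

- **Unloading:** there were two finished racks. Both stand in the steel tray; the arm stopped at tray-floor height on each, and the last pictures show them upright.
- **Loading:** two waiting racks were on the bench. Each is seated in its own outer lane, and both came to rest at the drawer-floor height.
- **Drawer:** I pushed it slowly. The force rose to about 17 N at the roller, then fell as the drawer was pulled in to a hard stop. It stayed shut after I let go.
- **Display:** it started about 24° up rather than flat. I raised it and let go. My readings disagree slightly:
  - By arm position it is about 100.2°.
  - By camera triangulation it is 100.1 to 101.0°, depending on which hinge estimate I use, and the two camera rays missed each other by about 3 mm.
- **Bench:** the jar, tape, pen and beaker look unmoved in the last scene picture, though I only compared by eye. I saw no rack get knocked aside.

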